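# Seat the grinding cup on the spice grinder's drive

### The job

Pick up the steel grinding cup by the bar on its lid and fit it into the well of the black spice-grinder base: lower it gently onto the drive coupling and turn and shuffle it by feel until its square foot drops fully home and the cup stands upright, flush on the coupling, then let go. Never force it, and do not knock over or shove the jar, the shaker or the mill standing about.

Things in the scene. Friction and masses are not known exactly. Their poses are not given: they have to be found in the camera images.
- cup_centre (a point): Loose steel grinding cup, about 0.25 kg, upright at the start; the point on its axis 52.5 mm above its underside (half-way up), z up along the cup. From the bottom up: a square foot 32 x 32 mm, 14 mm high, sides parallel to the cup's x and y; a round steel body 58 mm across from 14 to 62 mm; a black lid 60 mm across up to 71 mm; a grip bar on the lid up to 105 mm.
- cup_bar (a point): Centre of the black grip bar on the cup's lid, 88 mm above the cup's underside: the bar is 44 mm long along the cup's x axis, 12 mm thick along its y axis and 34 mm high.
- grinder: Black round motor base of the spice grinder, fixed, 132 mm across, 62 mm high; origin at the centre of its underside, z up. In its top a round well 74 mm across, with the drive coupling in it. With the cup standing unseated on the coupling, the cup's centre point is 102.5 mm above this origin; fully seated, the cup's round body resting on the coupling's flat top, 88.5 mm.
- grinder_well (a point): Point on the grinder's axis, level with the flat top of the black drive coupling, 50 mm above the underside, 12 mm below the rim. The coupling has a square pocket 35.2 mm wide and 16 mm deep. It is centred on the axis and does not turn, but stands at an unknown angle (any, unrelated to the base's axes), to be found by feel. Over 50 N between cup and grinder is forcing.
- spice_jar_centre (a point): Loose spice jar with a yellow cap, 42 mm across, 96 mm high; its centre. To be left alone.
- salt_shaker_centre (a point): Loose salt shaker, 44 mm across, 90 mm high; its centre. To be left alone.
- pepper_mill_centre (a point): Loose dark wooden pepper mill, 58 mm across, 150 mm high; its centre. To be left alone.
Mind the look-alikes: they are no part of the job. What is shaped like the grinder but purple or yellow is not meant.

How it is judged:
By the outcome, as a careful person would: the job done as asked, in the order asked, and still so for the second after the job is handed in, with the robot touching nothing.
It also fails if it takes over 64 s, if anything falls off the work surface, if the arm or the gripper's body presses on something with over 40 N, if the wrist force passes 120 N, or if a joint passes its speed limit or range.

### The arm

A 6-joint arm with a two-finger parallel gripper is mounted at the origin on a cart in front of the work surface, level with it; the furniture and walls round the work are solid. World frame = base frame: x ahead of the robot, y to its left, z up, the work surface at z = 0. Lengths are in mm, angles in degrees, forces in N, time in s.
With the tool pointing down it reaches from about 350 to 1000 mm from the base axis. Payload 7.1 kg.
Tool frame: the origin (TCP) lies between the finger pads; the fingertips stand 8 mm ahead of it and the grasp point (between the pads) lies 11 mm behind it; z points along the fingers, y is the line along which they close (so a half turn about z gives the same grasp; the last joint's range is limited). The gripper opens to 85 mm and grips with 20 to 120 N. Pads are 22 mm wide; open, the fingers measure 114 mm over their backs; the gripper's body (76 mm by 85 mm) begins 54 mm behind the grasp point. The pads swing forward as they close: fully open they stand 13 mm farther back than shut.
Start: joints at [-65.833, 24.242, 93.386, -0, 62.372, -1.089], TCP at [266.679, -565.232, 239.319] pointing down, gripper open.
Joint ranges: [-172.04, 172.04], [-51.8, 120.97], [4.93, 147.93], [-75.15, 255.16], [6.16, 154.13], [-145.62, 145.62]. Speed limits (degrees/s): [136.94, 136.94, 172.46, 180, 180, 180].

### API

Orientations are given as [roll, pitch, yaw] about the fixed x, y, z axes, in that order (R = Rz(yaw) Ry(pitch) Rx(roll)).
In Python, from cell import env gives the robot as it stands. The module is installed in compiled form; this text tells all that it offers. Calls block until the motion is done:
- env.goto(position, orientation): joint-space move of the TCP to a pose.
- env.move_l(position, attitude=None, velocity=150, threshold=None): straight line of the TCP; attitude=None keeps the orientation; velocity is the mean speed in mm/s. With threshold (N) it stops when the force on the tool has changed by that much, and returns True; else False.
- env.movej(angles): joint-space move.
- env.release() and env.gripper_close(): open the fingers fully, or close them until they stop; the grip force is fixed at half the most.
- env.sleep(seconds).
- env.inverse_kinematics(position, orientation): joint angles nearest the present ones, or None.
- env.observe(): the state.
- env.read_camera(name): name is "scene" or "side" or "wrist"; returns a dict with "color" (480x640x3 uint8, red, green, blue), "fov_y" (degrees; the focal length in pixels is half the picture's height over the tangent of half this angle, whatever the lens; pixels are square), "cx", "cy" (the principal point, pixels), "origin" and "orientation" of the camera in the world. Camera axes: x right, y up, looking along -z (the intrinsics and any distortion apply to the point x, -y, -z); pixel columns grow to the right and rows downward; lengths in mm; the calibration is good to about 2 mm. A picture is of the moment at which its call begins. There is no depth.
A pose or a line that the arm cannot do raises env.MotionError and nothing moves.
- env.close_job(): hands the job in; it is judged then, once.
Trained networks look in the newest picture that a camera, given by its name, has taken for a name from the list of things; names that differ only in an ending like _2 or _b are one class to them, and where a whole thing is asked for, a point or a joint stands for the part that bears it (a point fixed in the world has none). Each returns a list of dicts, best first, with "p" (0 to 1); they miss things now and then, are a little off and sometimes report something else, mostly with a low value. They report only what shows in the picture. A call takes as long as a camera call. They do not tell look-alikes from the thing itself.
- env.recognise(target, camera): "position" ([x, y, z] in mm, in the coordinates of the camera as it stood for that picture, good to about 4 mm: the middle of the surface that is visible of it).
- env.trace(target, camera): "mask" (480x640 bool, what is visible of it).
- env.spot_point(target, camera): "position" ([x, y, z] in mm, in the coordinates of the camera as it stood for that picture, good to about 4 mm: a listed point, or the origin of a listed thing).
The state is a dict: "clock": time; "q": joint angles; "qd": joint speeds; "joint_efforts": joint torques, N m; "ee_pos": TCP position; "ee_rot": TCP orientation; "ft_force": force on the tool from outside, world axes, zero at the start; "ft_torque": the same for the moment, N m; "width": finger opening in mm; "grasp_force": force on a finger pad.
Only numpy, scipy, OpenCV 4.12 (cv2) and the standard library are available. Lean on these libraries where they do the work, as an engineer would, in place of code of your own. Each camera call takes 0.05 s, during which the arm holds its last target. There are 200 camera calls.

## Working session

There is one attempt and no reset: what is moved stays moved. The work goes in short steps, each a Python script; the robot and the scene stay as the last script left them, time stands still between calls to the robot, and variables do not carry over. Pictures are saved under pics/ and viewed, at most 10 in all, crops included, and the job is handed in when it is done.

```bash
mkdir -p pics
cat > h.py <<'E'
from cell import env
import numpy as np, cv2
from scipy.spatial.transform import Rotation as R
def Rm(o):
    o=np.array(o,float)
    if o.shape==(3,3): return o
    if o.shape==(4,): return R.from_quat(o).as_matrix()
    return R.from_euler('xyz',o,degrees=True).as_matrix()
def w(c,p): return Rm(c['orientation'])@np.array(p)+np.array(c['origin'])
def save(c,n): cv2.imwrite('pics/'+n,c['color'][:,:,::-1])
def ray(c,u,v):
    f=240/np.tan(np.radians(c['fov_y'])/2)
    return np.array(c['origin']),Rm(c['orientation'])@np.array([(u-c['cx'])/f,-(v-c['cy'])/f,-1])
def atz(c,u,v,z):
    o,d=ray(c,u,v); return o+d*(z-o[2])/d[2]
def px(c,p):
    f=240/np.tan(np.radians(c['fov_y'])/2)
    q=Rm(c['orientation']).T@(np.array(p)-np.array(c['origin'])); return c['cx']+f*q[0]/-q[2], c['cy']-f*q[1]/-q[2]
E
python3 - <<'E'
from h import *
for n in ['scene','side']:
    c=env.read_camera(n); save(c,n+'.png')
    print(n,{k:v for k,v in c.items() if k!='color'})
    for t in ['cup_centre','cup_bar','grinder','grinder_well','spice_jar_centre','salt_shaker_centre','pepper_mill_centre']:
        print(t,[(round(d['p'],2),w(c,d['position']).round(0).tolist(), np.round(px(c,w(c,d['position'])))) for d in env.spot_point(t,n)])
o=env.observe();print(o['clock'],o['ft_force'],o['ee_rot'],o['width'])
E
```

```text
scene {'fov_y': 48.1680705964665, 'cx': 327.25162323677665, 'cy': 240.23124436233, 'origin': array([-81.65088784, 587.67309638, 614.29245928]), 'orientation': array([  57.39003107,    0.68665313, -133.4442524 ])}
cup_centre [(0.73, [465.0, -221.0, 52.0], array([433., 220.]))]
cup_bar [(0.94, [457.0, -225.0, 90.0], array([439., 204.]))]
grinder [(0.76, [555.0, 151.0, -3.0], array([265., 301.])), (0.63, [389.0, -10.0, 1.0], array([393., 302.])), (0.34, [623.0, 63.0, 45.0], array([277., 246.]))]
grinder_well [(0.98, [384.0, -6.0, 47.0], array([395., 283.])), (0.82, [359.0, 252.0, 48.0], array([290., 366.])), (0.64, [556.0, 147.0, 50.0], array([264., 276.]))]
spice_jar_centre [(0.92, [511.0, 10.0, 45.0], array([337., 258.]))]
salt_shaker_centre [(0.59, [623.0, 56.0, 47.0], array([280., 243.]))]
pepper_mill_centre [(0.75, [688.0, -37.0, 74.0], array([294., 203.])), (0.74, [622.0, 62.0, 44.0], array([278., 246.]))]
side {'fov_y': 52.56978174496451, 'cx': 326.54002660618374, 'cy': 241.3784458664842, 'origin': array([506.80799488, 814.34326604, 764.25073832]), 'orientation': array([ 4.907972
[... 160 characters left out ...]
175.]))]
grinder [(0.95, [357.0, 246.0, -1.0], array([414., 351.])), (0.66, [555.0, 151.0, 3.0], array([313., 310.])), (0.66, [388.0, -8.0, -4.0], array([389., 261.]))]
grinder_well [(0.71, [387.0, -7.0, 53.0], array([392., 242.])), (0.7, [359.0, 249.0, 51.0], array([417., 335.])), (0.66, [555.0, 150.0, 50.0], array([313., 293.])), (0.42, [513.0, 7.0, 50.0], array([335., 246.]))]
spice_jar_centre [(0.69, [515.0, 7.0, 51.0], array([334., 246.]))]
salt_shaker_centre [(0.68, [622.0, 56.0, 40.0], array([284., 264.]))]
pepper_mill_centre [(0.76, [683.0, -36.0, 74.0], array([260., 224.]))]
0.8 [-0.43048828 -0.37067557 -0.53597718] [ 1.79998688e+02 -1.38961531e-03  2.52556099e+01] 85.75125470522629
```

View pics/side.png

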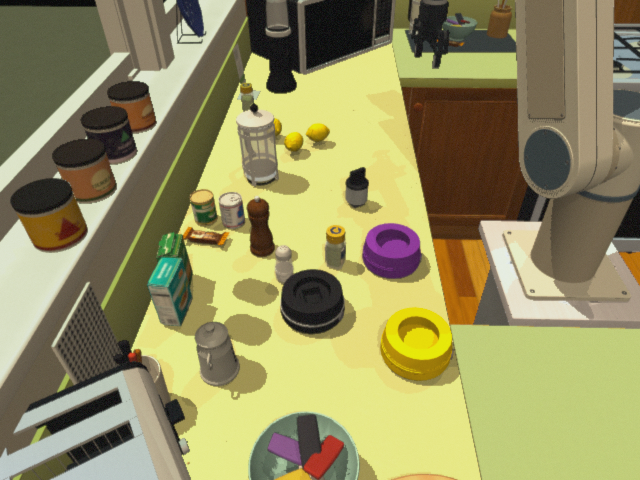

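View pics/scene.png

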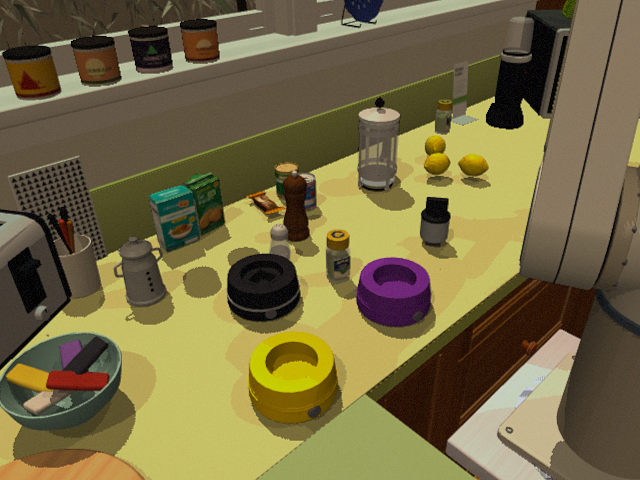

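The black grinder is at about (555,150) (side pixel 313,300). The purple base (392,250) and the yellow one (417,345) are decoys. The cup is at (460,-222) (side pixel 357,188). The carry path crosses the jar, so I'll stay high.

Run:
```python
from h import *
env.goto([460,-222,270],[180,0,0])
c=env.read_camera('wrist'); save(c,'w1.png')
print({k:v for k,v in c.items() if k!='color'})
for t in ['cup_centre','cup_bar']:
    print(t,[(round(d['p'],2),w(c,d['position']).round(1).tolist(), np.round(px(c,w(c,d['position'])))) for d in env.spot_point(t,'wrist')])
for d in env.trace('cup_bar','wrist')[:1]:
    print(d['mask'].sum(),d['p'])
o=env.observe();print(o['clock'],o['ft_force'],o['q'],o['ee_pos'],o['ee_rot'])
```

```text
{'fov_y': 69.51757313031918, 'cx': 312.05243466082953, 'cy': 236.86343297964447, 'origin': array([ 539.51810047, -223.80946865,  404.88170067]), 'orientation': array([-1.80905729e+01,  1.78782182e-02, -8.99974347e+01])}
cup_centre [(0.57, [462.7, -224.2, 55.9], array([313., 203.]))]
cup_bar [(0.8, [461.9, -219.8, 93.0], array([308., 212.]))]
2991 0.71
2.4667 [-0.64696263  0.54443859  0.49695678] [-2.71765496e+01  1.24681014e+01  1.06013250e+02 -5.72461839e-03
  6.15288940e+01  6.28879144e+01] [ 459.81030921 -222.72472947  269.8641225 ] [-1.79999809e+02  1.14132310e-02 -6.17345335e-02]
```

View pics/w1.png

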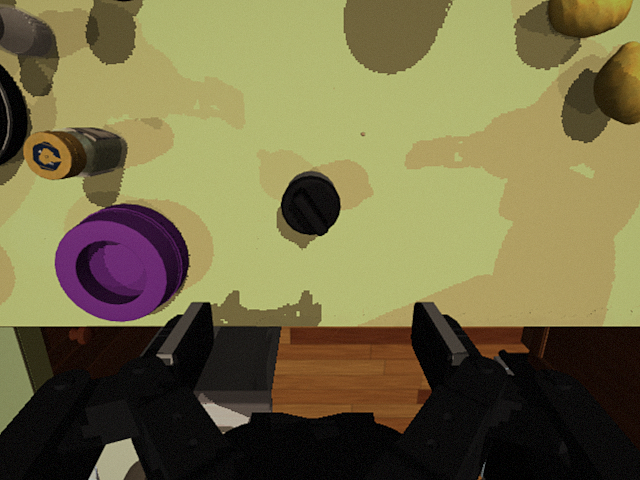

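The cup is at pixel (311,204), and its bar runs diagonally from upper left to lower right. I'll take a contrast-stretched crop to get the angle.

Run:
```python
import cv2,numpy as np
i=cv2.imread('pics/w1.png')[165:245,270:355].astype(float)
i=np.clip(i*3.5,0,255).astype('uint8')
cv2.imwrite('pics/w1c.png',cv2.resize(i,None,fx=7,fy=7,interpolation=cv2.INTER_NEAREST))
```

```text
(no output)
```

View pics/w1c.png

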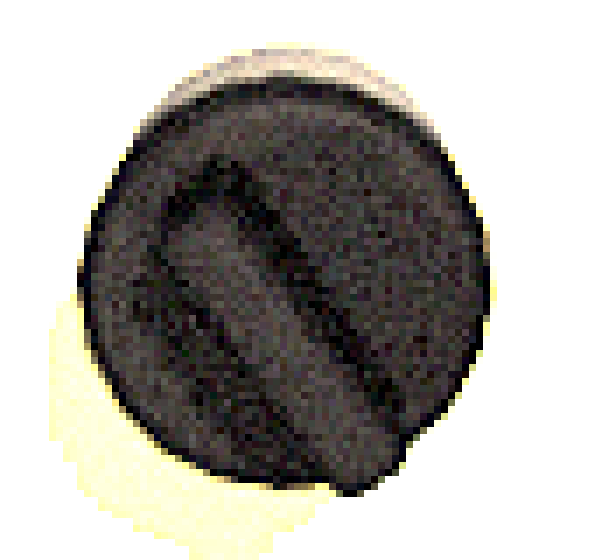

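```bash
cat >> h.py <<'E'
def st(l=''):
    o=env.observe(); print(l,round(o['clock'],2),'p',np.round(o['ee_pos'],1),'r',np.round(o['ee_rot'],1),'F',np.round(o['ft_force'],1),'T',np.round(o['ft_torque'],2),'w',round(o['width'],1),'g',round(o['grasp_force'],1)); return o
E
python3 - <<'E'
from h import *
C={'fov_y': 69.51757313031918, 'cx': 312.05243466082953, 'cy': 236.86343297964447, 'origin': np.array([ 539.51810047, -223.80946865,  404.88170067]), 'orientation': np.array([-1.80905729e+01,  1.78782182e-02, -8.99974347e+01])}
def P(x,y,z): return atz(C,270+x/7,165+y/7,z)
L=[P(165,245,105),P(350,490,105)];Q=[P(225,225,105),P(410,440,105)]
for a,b in (L,Q): print(a.round(1),b.round(1),np.linalg.norm(b-a),np.degrees(np.arctan2(*(b-a)[[1,0]])))
print('mid',np.mean(L+Q,axis=0))
print('lid',[P(x,y,71).round(1) for x,y in [(80,280),(490,270),(300,488),(285,75)]])
for yaw in (-125,-130,-135,50,55,45):
    for p in ([460,-221,93],[555,150,180]): print(yaw,p,np.round(env.inverse_kinematics(p,[180,0,yaw]),1))
E
```

```text
[ 475.7 -207.4  105. ] [ 443.3 -231.   105. ] 40.04002970520433 -144.00947729616232
[ 478.3 -215.   105. ] [ 450.1 -238.7  105. ] 36.7814190204048 -139.9748376986582
mid [ 461.87592052 -223.01291601  105.        ]
lid [array([ 463.5, -193.5,   71. ]), array([ 464.9, -251.2,   71. ]), array([ 432.7, -224.5,   71. ]), array([ 492.2, -222.4,   71. ])]Traceback (most recent call last):
  File "<stdin>", line 9, in <module>
    return _wrapfunc(a, 'round', decimals=decimals, out=out)
    return _wrapit(obj, method, *args, **kwds)
    result = getattr(arr, method)(*args, **kwds)
TypeError: unsupported operand type(s) for *: 'NoneType' and 'float'
```

Run:
```python
from h import *
env.goto([515,150,200],[180,0,0])
c=env.read_camera('wrist'); save(c,'w2.png')
print({k:v for k,v in c.items() if k!='color'})
for t in ['grinder','grinder_well']:
    print(t,[(round(d['p'],2),w(c,d['position']).round(1).tolist(), np.round(px(c,w(c,d['position'])))) for d in env.spot_point(t,'wrist')])
i=np.clip(c['color'][60:330,170:470,::-1].astype(float)*5,0,255).astype('uint8')
cv2.imwrite('pics/w2c.png',cv2.resize(i,None,fx=2.2,fy=2.2,interpolation=cv2.INTER_NEAREST))
st()
```

```text
{'fov_y': 69.51757313031918, 'cx': 312.05243466082953, 'cy': 236.86343297964447, 'origin': array([594.81366339, 147.9615945 , 335.08968876]), 'orientation': array([-1.80750234e+01,  2.64971221e-02, -9.00293677e+01])}
grinder [(0.87, [555.1, 149.7, 0.5], array([310., 168.])), (0.86, [358.0, 249.8, 2.4], array([222., 345.])), (0.8, [384.3, -7.2, 0.1], array([452., 323.]))]
grinder_well [(0.95, [555.8, 149.7, 56.6], array([310., 175.])), (0.94, [387.1, -8.7, 52.2], array([475., 351.])), (0.58, [359.6, 256.4, 52.4], array([203., 374.])), (0.22, [514.0, 7.4, 50.0], array([476., 223.]))]
 4.04 p [515.4 149.  200.3] r [-1.8e+02 -0.0e+00 -1.0e-01] F [ 0.5 -0.2  0.5] T [-0.02  0.05 -0.02] w 85.2 g 0.0
```

View pics/w2c.png

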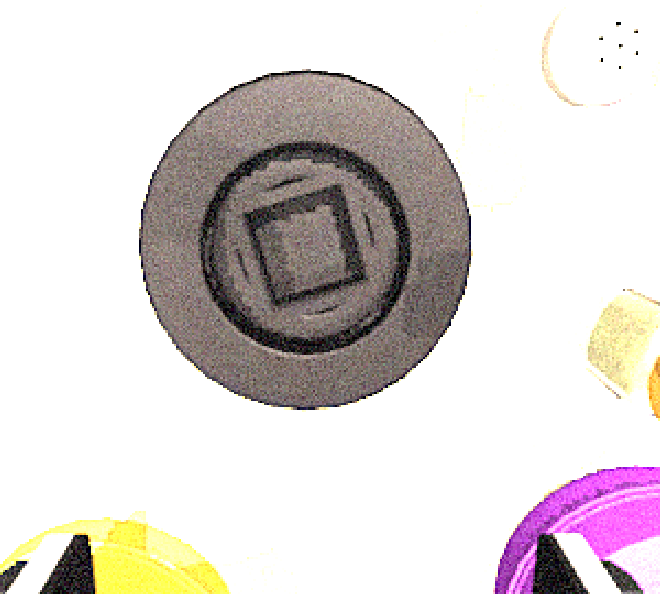

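The pocket is clearly visible. Its corners in the crop are about (245,212), (343,183), (369,277) and (275,305), and the well is centred at about (306,247). I'll convert these to world coordinates, then go and grasp.

Run:
```python
from h import *
C={'fov_y': 69.51757313031918, 'cx': 312.05243466082953, 'cy': 236.86343297964447, 'origin': np.array([594.81366339, 147.9615945 , 335.08968876]), 'orientation': np.array([-1.80750234e+01,  2.64971221e-02, -9.00293677e+01])}
def P(x,y,z): return atz(C,170+x/2.2,60+y/2.2,z)[:2]
K=np.array([P(*a,50) for a in [(245,212),(343,183),(369,277),(275,305)]])
print(K.round(1),'centre',K.mean(0))
for i in range(4):
    d=K[(i+1)%4]-K[i]; print(np.linalg.norm(d).round(1),np.degrees(np.arctan2(d[1],d[0])).round(1)%90)
r=[P(*a,62) for a in [(139,240),(470,240),(305,70),(305,408)]];print('rim',np.round(r,1),(r[0]+r[1])/2,(r[2]+r[3])/2)
y=39
env.goto([462.5,-223,150],[180,0,y])
st()
env.move_l([462.5,-223,84.5],velocity=80,threshold=6)
st('down')
env.gripper_close()
st('closed')
c=env.read_camera('wrist'); save(c,'w3.png')
```

```text
[[570.  172.8]
 [580.3 137.1]
 [546.1 126.9]
 [535.4 162.4]] centre [557.95793254 149.79352446]
37.2 16.0
35.7 16.599999999999994
37.1 16.700000000000003
36.1 16.8
rim [[561.4 209.7]
 [561.3  92.2]
 [617.2 150.6]
 [498.1 151. ]] [561.343208   150.95522222] [557.64003374 150.78519661]
 5.46 p [ 462.8 -222.7  150.2] r [180.  -0.  39.] F [-0.4 -0.1  0.1] T [-0.02 -0.04  0.01] w 85.4 g 0.0
down 6.42 p [ 462.8 -223.1   84.8] r [180.  -0.  39.] F [-0.4  0.4  0.2] T [-0.01 -0.06  0.  ] w 85.5 g 0.0
closed 7.09 p [ 462.5 -223.    84.6] r [180.  -0.  39.] F [-0.3  0.9  1.7] T [0.07 0.02 0.04] w 10.8 g 61.2
```

View pics/w3.png

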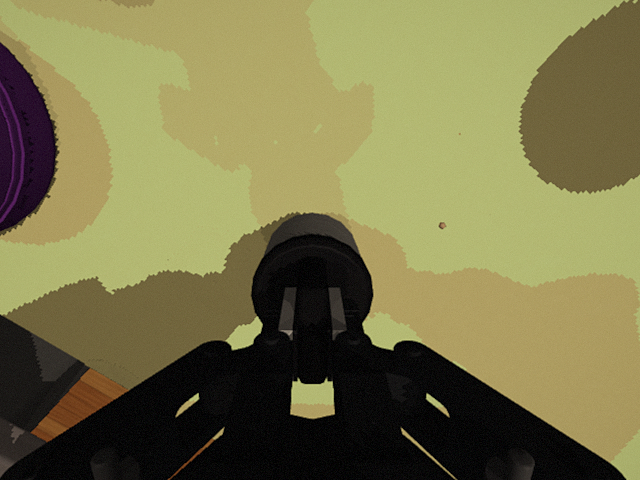

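The bar is held squarely between the pads (pixels 290–340 × 290–335). Next I'll lift, carry it high over the jar, and set the yaw to the pocket angle of 16.5°.

Run:
```python
from h import *
env.move_l([462.5,-223,230],velocity=150); st('lift')
env.goto([557.3,150.2,230],[180,0,16.5]); st('over')
c=env.read_camera('wrist')
for t in ['cup_centre','cup_bar']: print(t,[(round(d['p'],2),w(c,d['position']).round(1).tolist()) for d in env.spot_point(t,'wrist')])
c=env.read_camera('scene');save(c,'s2.png')
env.move_l([557.3,150.2,141],velocity=100); st('near')
h=env.move_l([557.3,150.2,120],velocity=15,threshold=5); print(h); st('contact')
```

```text
lift 8.26 p [ 461.9 -222.7  229.1] r [-179.9    0.    39. ] F [-1.  -0.2 -2.2] T [-0.01 -0.    0.02] w 10.9 g 60.7
over 9.69 p [557.2 149.4 229.7] r [180.    0.   16.5] F [ 0.2 -0.1 -2.3] T [-0.02 -0.   -0.  ] w 11.2 g 60.6
cup_centre [(0.85, [558.0, 148.2, 200.6])]
cup_bar [(0.73, [556.8, 151.9, 236.1]), (0.18, [513.5, 7.9, 50.6])]
near 10.93 p [557.8 150.3 141.6] r [ 1.80e+02 -1.00e-01  1.65e+01] F [-0.1 -0.4 -2.4] T [-0.02 -0.04 -0.07] w 11.0 g 60.6
True
contact 12.2 p [557.2 150.3 120.6] r [-180.     0.    16.5] F [-0.5 -0.2  6.3] T [-0.01  0.05  0.05] w 10.4 g 61.9
```

The first contact came at TCP z 120.6, which is the fully seated height (120.5). I'll look before letting go.

Run:
```python
from h import *
ims=[]
for n in ['scene','side']:
    c=env.read_camera(n)
    print(n,[(round(d['p'],2),w(c,d['position']).round(1).tolist()) for d in env.spot_point('cup_centre',n)+env.spot_point('cup_bar',n)])
    u,v=map(int,px(c,[555,150,80])); i=c['color'][v-75:v+75,u-100:u+100,::-1]
    ims.append(cv2.resize(np.clip(i.astype(float)*2,0,255).astype('uint8'),None,fx=3,fy=3))
cv2.imwrite('pics/seat.png',cv2.resize(np.vstack(ims),(400,600)))
st()
```

```text
scene [(0.85, [560.5, 149.8, 87.8]), (0.35, [620.6, 61.1, 45.5]), (0.55, [556.8, 144.5, 123.4])]
side [(0.8, [552.7, 152.4, 87.8]), (0.67, [553.8, 148.7, 123.4])]
 12.5 p [557.2 150.3 120.6] r [-180.     0.    16.5] F [-0.9 -0.4  6.1] T [-0.05  0.04 -0.01] w 11.1 g 61.9
```

View pics/seat.png

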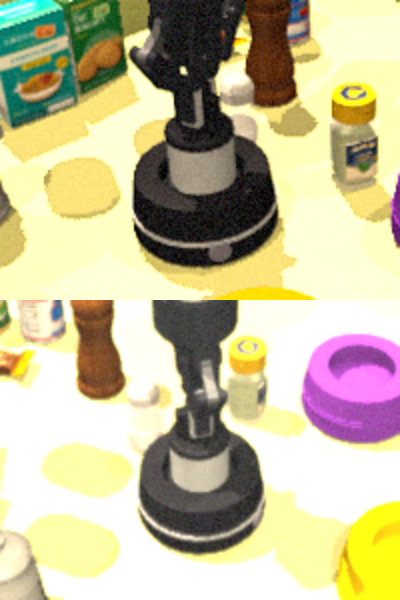

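The cup is down in the well and upright, with its centre at z of about 88, matching the seated 88.5. I'll release, rise straight up and check.

Run:
```python
from h import *
env.release(); st('open')
env.move_l([557.3,150.2,240],velocity=100); o=st('up')
env.move_l([470,150,240],velocity=150)
c=env.read_camera('wrist')
print([(round(d['p'],2),w(c,d['position']).round(1).tolist()) for t in('cup_centre','cup_bar') for d in env.spot_point(t,'wrist')])
ims=[c['color'][:,:,::-1]]
for n in ['side']:
    c=env.read_camera(n)
    for t in ['cup_centre','cup_bar','spice_jar_centre','salt_shaker_centre','pepper_mill_centre']:
        print(t,[(round(d['p'],2),w(c,d['position']).round(1).tolist()) for d in env.spot_point(t,n)])
    u,v=map(int,px(c,[555,150,80])); i=c['color'][v-75:v+75,u-100:u+100,::-1]
    ims.append(cv2.resize(np.clip(i.astype(float)*2,0,255).astype('uint8'),(640,480)))
cv2.imwrite('pics/end.png',cv2.resize(np.vstack(ims),(400,600)))
```

```text
open 13.21 p [556.3 150.1 119.6] r [-1.80e+02  1.00e-01  1.65e+01] F [-0.1  0.3 -0.4] T [0.02 0.04 0.01] w 85.3 g 0.0
up 14.56 p [556.9 150.1 239.3] r [-180.     0.2   16.5] F [-0.3  0.9  0. ] T [-0.02 -0.01  0.01] w 85.0 g 0.0
[(0.87, [555.9, 148.2, 89.0]), (0.58, [554.6, 152.0, 127.7])]
cup_centre [(0.76, [556.5, 152.5, 89.0])]
cup_bar [(0.8, [553.6, 149.4, 122.0])]
spice_jar_centre []
salt_shaker_centre [(0.91, [622.5, 54.9, 41.0])]
pepper_mill_centre [(0.6, [683.4, -35.3, 71.0])]
```

View pics/end.png

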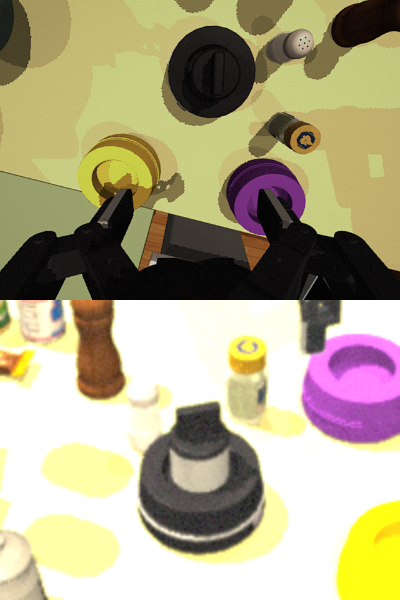

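The cup stands upright in the black base's well (side crop about 200,450). The jar, shaker and mill are still standing where they were, and the gripper is clear.

```bash
python3 -c "
from h import *
print(env.close_job()); st()"
```

```text
the job is handed in; nothing more can be done
None
the job is handed in; nothing more can be done
```

The cup is fully seated and upright in the black grinder base, released with the jar, shaker and mill untouched; it dropped home on the first try at about 6 N because the pocket's angle showed in the wrist camera, and the job is handed in.

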